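Jack up one end of an amplifier to change its feet, and hold it up

ROBOT

A 6-joint arm with a two-finger parallel gripper is mounted at the origin on the work surface. World frame = base frame: x ahead of the robot, y to its left, z up, the work surface at z = 0. Lengths are in m, angles in rad, forces in N, time in s.
With the tool pointing down it reaches from about 0.35 to 1 m from the base axis. Payload 7.1 kg.
Tool frame: the origin (TCP) lies between the finger pads; the fingertips stand 22 mm ahead of it and the grasp point (between the pads) lies 3 mm ahead of it; x points along the fingers, y is the direction in which the jaws open and shut, and the axes are right-handed (so a half turn about x gives the same grasp; the last joint's range is limited). The gripper opens to 85 mm and grips with 20 to 120 N. Pads are 22 mm wide; open, the fingers measure 114 mm over their backs; the gripper's body (76 mm by 85 mm) begins 54 mm behind the grasp point. The pads swing forward as they close: fully open they stand 13 mm farther back than shut.
Start: joints at [1.23, 0.423, 1.63, -0, 1.089, -0.019], TCP at [0.198, 0.593, 0.253] pointing down, gripper open.
Joint ranges: [-3, 3], [-0.9, 2.11], [0.09, 2.58], [-1.31, 4.45], [0.11, 2.69], [-2.54, 2.54]. Speed limits (rad/s): [2.39, 2.39, 3.01, 3.14, 3.14, 3.14].

INTERFACE

Orientations are given as a rotation vector (axis times angle).
In Python, from rig import manip gives the robot as it stands. The module is installed in compiled form; this text tells all that it offers. Calls block until the motion is done:
- manip.move_to(position, orientation): joint-space move of the TCP to a pose.
- manip.servo_line(position, orientation=None, rate=0.15): straight line of the TCP; orientation=None keeps the orientation; rate is the mean speed in m/s.
- manip.set_joints(angles): joint-space move.
- manip.command_gripper(opening, f_grip=None): finger opening in m; f_grip is the grip in N (None keeps the last); returns when the fingers have stopped.
- manip.hold(seconds).
- manip.solve_ik(position, orientation): joint angles nearest the present ones, or None.
- manip.camera(name): name is "side" or "top"; returns a dict with "image" (384x512x3 uint8, red, green, blue), "fx", "fy", "cx", "cy" (pixels), "k1" (the pictures are not rectified: a ray, as slopes to the right and down, at radius r is drawn at 1 + k1 r^2 times it, then the intrinsics apply), "cam_to_world" (4x4, takes a point from camera to world coordinates). Camera axes: x right, y down, z forward; pixel columns grow to the right and rows downward; lengths in m; the calibration is good to about 2 mm. A picture is of the moment at which its call begins. There is no depth.
A pose or a line that the arm cannot do raises manip.IKError and nothing moves.
- manip.sign_off(): hands the job in, once; it reports no verdict.
Readings, each from a call of its own:
- manip.get_time(): time.
- manip.get_joint_positions(): joint angles.
- manip.get_joint_vel(): joint speeds.
- manip.get_tau(): joint torques, N m.
- manip.get_position(): TCP position.
- manip.get_ee_rot(): TCP orientation.
- manip.get_contact_force(): force on the tool from outside, world axes, zero at the start.
- manip.get_torque(): the same for the moment, N m.
- manip.get_width(): finger opening in m.
Only numpy, scipy, OpenCV 4.12 (cv2) and the standard library are available. Lean on these libraries where they do the work, as an engineer would, in place of code of your own. Each camera call takes 0.05 s, during which the arm holds its last target.

TASK

The rubber feet at the yellow-taped end of the amplifier are to be changed: stand the red ratchet jack on the bench with its saddle centred under the yellow lift pad below the tape, its handle pointing straight out from that end. Then pump the handle in full strokes, right down and right up, until both feet at that end are at least 18 mm clear of the bench, and finish while still holding the handle fully down with the gripper, so that it carries the load for whoever fits the feet. Don't push on the amplifier or shift it along the bench, and leave the multimeter, remote control and spare foot where they lie.

Things in the scene. Friction and masses are not known exactly. Their poses are not given: they have to be found in the camera images.
- amp: Hi-fi amplifier, about 6 kg, loose on four rubber feet 24 mm high, 40 mm wide. Case 300 (x) by 430 (y) by 90 mm, top 114 mm above the bench. Silver front with two meters faces its +x; its knobs reach 180 mm from centre. The end to be lifted faces its +y: 20 mm wide yellow tape runs down the middle of that end face and 50 mm on to the top. Origin: centre of the footprint at bench level, z up.
- lift_pad (a point): Centre of the lower face of the yellow lift pad, 50 mm (amplifier x) by 34 mm (amplifier y) by 3 mm thick, glued under the marked end: 25 mm in from the end face, right below the tape, 21 mm above the bench until lifted. Axes as the amplifier's.
- foot_front (a point): Centre of the sole of the foot at the marked end near the front panel: 115 mm to +x of the tape and 50 mm in from the end face. Height above the bench = its clearance.
- foot_back (a point): Centre of the sole of the other foot at the marked end, 115 mm to -x of the tape and 50 mm in from the end face.
- foot_far (a point): Centre of the sole of a foot at the far, unmarked end; it stays on the bench.
- jack: Red ratchet toe jack, loose, 0.95 kg. Base plate 185 by 70 by 5 mm, from 85 mm to its -x to 100 mm to its +x. Upright red body 44 (x) by 36 mm (y), top 122 mm up, black grip patches on its y faces. Toe with saddle points to -x, black pump handle to +x. The small release trigger behind it is not used. Origin: underside of the base, on the axis of the red body; z up.
- jack_body_grip (a point): Point in the middle of the red body between the grip patches, 105 mm above the base underside, 17 mm below the top; grasp it across y (36 to 40 mm wide).
- saddle (a point): Centre of the top of the saddle, a black rubber disc 28 mm across on a steel toe 26 mm wide: 65 mm to -x of the jack's axis, 17 mm above the bench with the jack down. Toe ends 80 mm, base plate 85 mm to -x of the axis; both pass under the amplifier. Rises with the ram; axes as the jack's.
- jack_ram (a joint): How far the saddle is raised, 0 to 0.040 m. A full handle stroke raises it some 11 mm; as the handle comes up it settles back about 2.5 mm on to a holding pawl: 9 mm gained a stroke. It meets the pad after 4 mm; with the handle down the feet are some 6 mm up after one stroke, 14 after two, 23 after three. A fourth is possible.
- jack_handle (a joint): Pump handle: 0 = fully up (13 deg above level), 0.396 rad = fully down on its stop (9.7 deg below level). Turns about the jack's y through a pivot 46 mm to +x of the jack's axis, 72 mm above the bench. A spring lifts it (2 N at the grip); pressing under load takes 8 to 13 N. A stroke counts only if it goes beyond about 0.36 and back below 0.03.
- handle_grip (a point): Middle of the black handle grip, a bar 105 mm long, 26 mm wide and 20 mm thick, 165 mm from the pivot: about 109 mm above the bench when up and 44 mm when down, some 207 mm to +x of the jack's axis. Axes: those of the jack with the handle up, turned as it is pressed.
- multimeter: Black analogue multimeter lying on its back, 100 by 150 by 38 mm (x, y, z), bystander. Origin: centre of underside.
- remote: Black remote control, 48 by 170 by 20 mm, bystander. Origin: centre of underside.
- spare_foot: New black rubber foot, 40 mm across, 24 mm high, bystander. Origin: centre of underside.

How it is judged:
By the outcome, as a careful person would: the job done as asked, in the order asked, and still so for the second after the job is handed in, while the arm keeps its last pose, push and grip.
It also fails if it takes over 67 s, if anything falls off the work surface, if the arm or the gripper's body presses on something with over 40 N, if the wrist force passes 120 N, or if a joint passes its speed limit or range.

## Working session

There is one attempt and no reset: what is moved stays moved. The work goes in short steps, each a Python script; the robot and the scene stay as the last script left them, time stands still between calls to the robot, and variables do not carry over. Pictures are saved under pics/ and viewed, and the job is handed in when it is done.

```bash
mkdir -p pics
python3 - <<'E'
from rig import manip
import cv2,numpy as np,pickle
d={}
for n in("side","top"):
    c=manip.camera(n);d[n]=c
    cv2.imwrite(f"pics/{n}0.png",cv2.resize(c["image"][:,:,::-1],(800,600),interpolation=cv2.INTER_CUBIC))
    print(n,c["fx"],c["fy"],c["cx"],c["cy"],c["k1"],np.round(c["cam_to_world"],3).tolist())
pickle.dump(d,open("c0.pkl","wb"))
print(manip.get_time(),manip.get_ee_rot(),manip.get_width())
E
```

```text
side 457.5960858985209 457.5960858985209 255.9406298005096 191.72145301260957 -0.08566266230978486 [[-0.992, -0.103, 0.079, 0.468], [-0.13, 0.754, -0.644, 0.824], [0.007, -0.649, -0.761, 1.136], [0.0, 0.0, 0.0, 1.0]]
top 448.80288251122255 448.80288251122255 254.9961201430476 196.6254408959767 -0.09963426558369963 [[-0.01, -0.998, 0.056, 0.49], [-1.0, 0.009, -0.012, -0.054], [0.011, -0.056, -0.998, 1.505], [0.0, 0.0, 0.0, 1.0]]
0.1 [ 0.25148165  1.55625053 -0.25363574] 0.08524279102035784
```

View pics/side0.png

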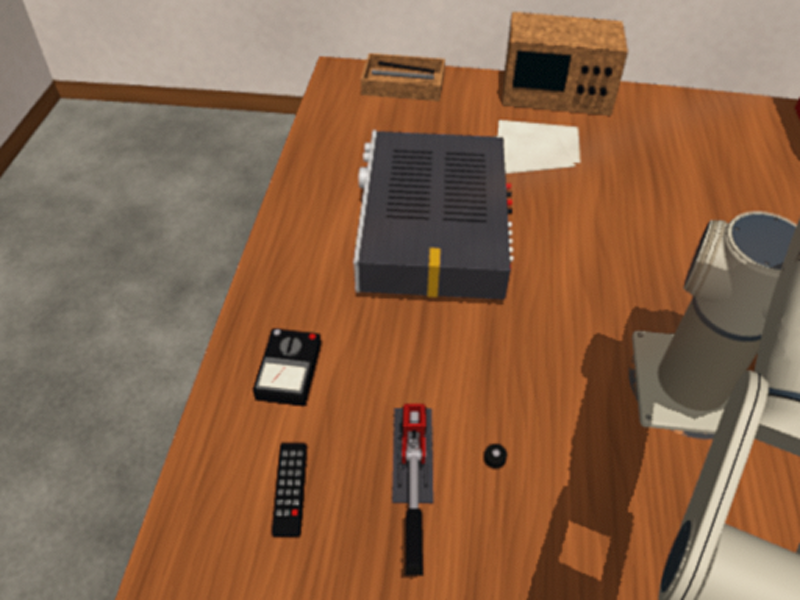

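View pics/top0.png

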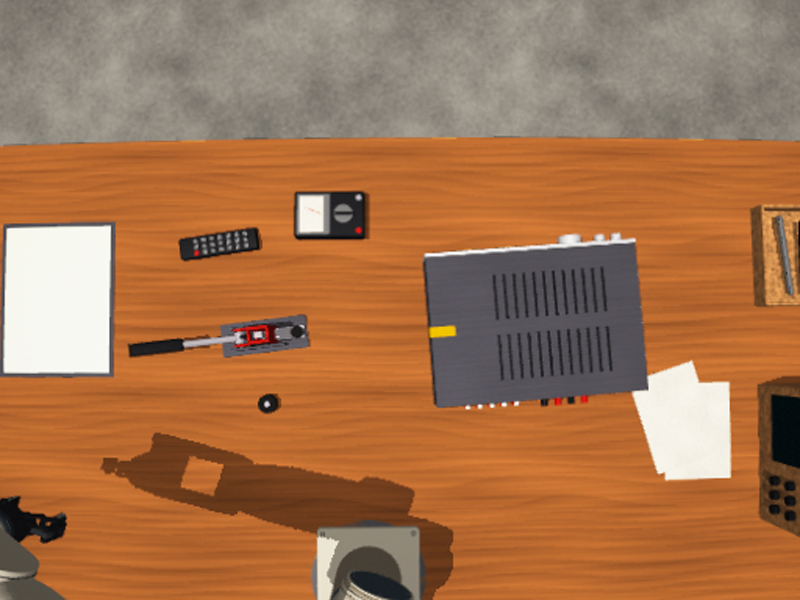

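The side view shows the amp with its tape at (433,272), the jack body at (413,430) with the handle towards the viewer, the multimeter at (288,366), the remote at (290,488) and the spare foot at (495,455). In the top view the tape is at (442,331), the jack body at (257,335) and the handle grip at (155,349). Next I'll measure them.

```bash
cat > h.py <<'E'
import numpy as np,cv2
def rays(c,px):
    K=np.array([[c["fx"],0,c["cx"]],[0,c["fy"],c["cy"]],[0,0,1]])
    u=cv2.undistortPoints(np.array(px,float).reshape(-1,1,2),K,np.array([c["k1"],0,0,0.])).reshape(-1,2)
    M=np.array(c["cam_to_world"]);d=np.c_[u,np.ones(len(u))]@M[:3,:3].T
    return M[:3,3],d
def onz(c,px,z):
    o,d=rays(c,px);t=(z-o[2])/d[:,2];return o+d*t[:,None]
def proj(c,P):
    M=np.linalg.inv(np.array(c["cam_to_world"]));K=np.array([[c["fx"],0,c["cx"]],[0,c["fy"],c["cy"]],[0,0,1]])
    r,_=cv2.Rodrigues(M[:3,:3]);return cv2.projectPoints(np.array(P,float).reshape(-1,1,3),r,M[:3,3],K,np.array([c["k1"],0,0,0.]))[0].reshape(-1,2)
def tri(ca,pa,cb,pb):
    oa,da=rays(ca,[pa]);ob,db=rays(cb,[pb]);da=da[0]/np.linalg.norm(da);db=db[0]/np.linalg.norm(db)
    A=np.c_[da,-db];s=np.linalg.lstsq(A,ob-oa,rcond=None)[0]
    a=oa+da*s[0];b=ob+db*s[1];return (a+b)/2,np.linalg.norm(a-b)
def hsv(c): return cv2.cvtColor(c["image"],cv2.COLOR_RGB2HSV)
E
python3 - <<'E'
import pickle,cv2,numpy as np
from h import *
d=pickle.load(open("c0.pkl","rb"))
for n in d:
    c=d[n];im=c["image"];s=800/512
    # crops enlarged
    boxes={"top":[(75,190,130,50),(255,130,180,140)],"side":[(150,80,190,120),(230,240,120,140)]}[n]
    for i,(x,y,w,h) in enumerate(boxes):
        k=min(800//w,600//h)
        cv2.imwrite(f"pics/{n}c{i}.png",cv2.resize(im[y:y+h,x:x+w,::-1],None,fx=k,fy=k,interpolation=cv2.INTER_NEAREST));print(n,i,k,x,y)
    H=hsv(c)
    for nm,lo,hi in(("yellow",(20,150,120),(32,255,255)),("red",(170,150,80),(180,255,255)),("red2",(0,200,80),(5,255,255))):
        m=cv2.inRange(H,lo,hi);N,L,st,ce=cv2.connectedComponentsWithStats(m)
        for i in range(1,N):
            if st[i,4]>12:print(n,nm,st[i],ce[i].round(1))
E
```

```text
side 0 4 150 80
side 1 4 230 240
side yellow [274 159   8  31 173] [277.2 173. ]
side red2 [198 213   4   4  14] [199.5 214.7]
side red2 [258 258  14  38 235] [264.6 271.1]
side red2 [187 326   4   4  15] [188.4 327.4]
top 0 6 75 190
top 1 4 255 130
top yellow [274 208  18   8 118] [282.6 211.7]
top red2 [149 208  24  14 124] [162.5 214.1]
top red2 [372 253   4   5  15] [373.6 255.1]
top red2 [355 255   4   4  16] [356.5 256.5]
```

Run:
```python
import pickle,cv2,numpy as np
from h import *
d=pickle.load(open("c0.pkl","rb"))
for n in d:
    c=d[n];H=hsv(c)
    # not wood: low saturation
    m=((H[...,1]<110)).astype(np.uint8)*255
    cs,_=cv2.findContours(m,cv2.RETR_EXTERNAL,cv2.CHAIN_APPROX_NONE)
    for k in cs:
        a=cv2.contourArea(k)
        if a>60: print(n,a,cv2.boundingRect(k),[np.round(v,1) for v in cv2.minAreaRect(k)])
```

```text
side 127.0 (311, 285, 13, 14) [array([317. , 291.5]), array([13., 12.]), np.float64(90.0)]
side 856.5 (175, 284, 21, 59) [array([185. , 313.1]), array([16.9, 59.2]), np.float64(4.4)]
side 1371.5 (251, 261, 26, 107) [array([263.5, 314. ]), array([106.,  25.]), np.float64(90.0)]
side 1377.5 (163, 210, 42, 49) [array([183.1, 234.1]), array([33.7, 48.7]), np.float64(14.0)]
side 16919.0 (403, 135, 109, 249) [array([457., 259.]), array([248., 108.]), np.float64(90.0)]
side 10770.0 (226, 77, 146, 115) [array([298.6, 132.6]), array([141.5, 114.3]), np.float64(3.0)]
side 40451.5 (0, 63, 189, 321) [array([ 50.1, 211.6]), array([162.9, 356.2]), np.float64(20.5)]
side 99.0 (238, 40, 40, 11) [array([257.7,  44.9]), array([39.2,  8. ]), np.float64(5.7)]
side 23515.5 (0, 0, 512, 95) [array([255.5,  47. ]), array([511.,  94.]), np.float64(0.0)]
top 3209.0 (199, 333, 73, 51) [array([235., 358.]), array([50., 72.]), np.float64(90.0)]
top 1583.5 (0, 318, 42, 66) [array([ 20.5, 350.5]), array([65., 41.]), np.float64(90.0)]
top 84.5 (165, 253, 12, 11) [array([170.5, 258. ]), array([10., 11.]), np.float64(90.0)]
top 1363.0 (83, 201, 115, 28) [array([139.7, 218.5]), array([ 20.9, 113.9]), np.float64(82.6)]
top 16797.0 (271, 149, 197, 158) [array([369.4, 229.4]), array([159.3, 191.9]), np.float64(87.8)]
top 602.0 (115, 146, 50, 20) [array([139.7, 155.9]), array([13.4, 49.8]), np.float64(81.4)]
top 6947.5 (0, 142, 74, 100) [array([ 36.4, 191.4]), array([72.4, 99.6]), np.float64(0.7)]
top 162.5 (497, 138, 11, 51) [array([502. , 162.9]), array([50.8,  4.3]), np.float64(81.3)]
top 1245.0 (189, 123, 44, 30) [array([210.5, 137.5]), array([43., 29.]), np.float64(-0.0)]
top 45086.0 (0, 0, 512, 94) [array([255.5,  46.5]), array([ 93., 511.]), np.float64(90.0)]
```

View pics/topc0.png

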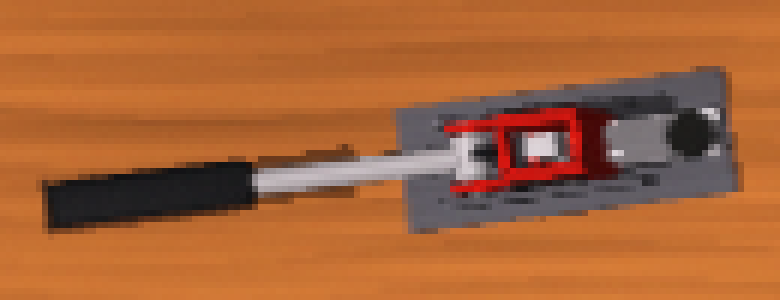

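View pics/topc1.png

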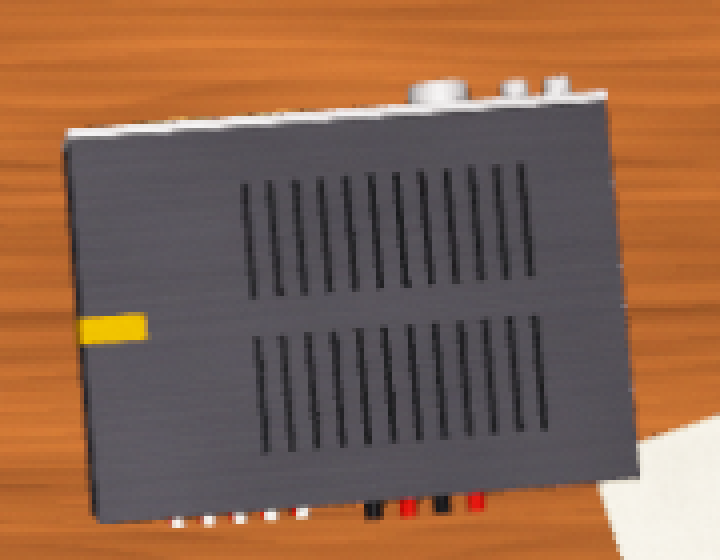

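View pics/sidec0.png

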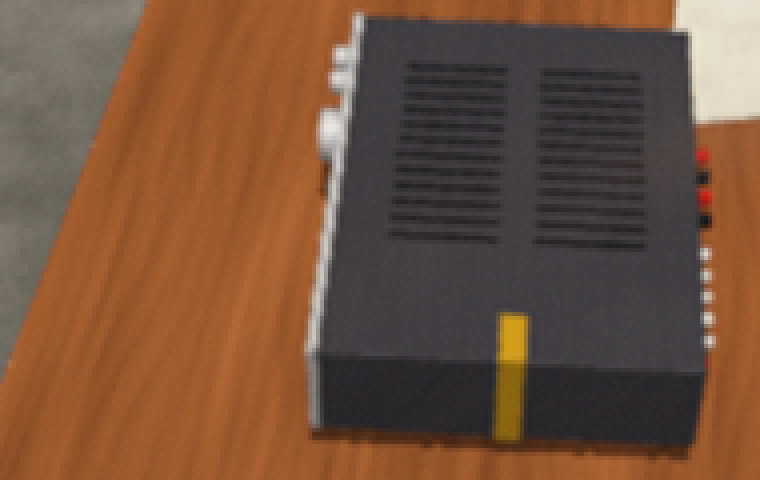

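View pics/sidec1.png

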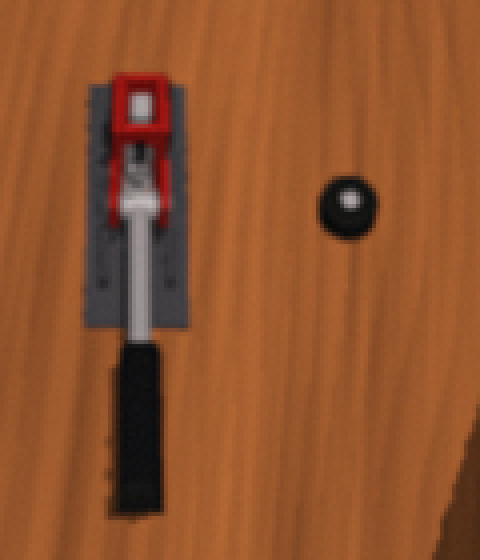

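Run:
```python
import pickle,cv2,numpy as np
from h import *
d=pickle.load(open("c0.pkl","rb"));T=d["top"];S=d["side"]
def cv(p,k,x,y): return (np.array(p,float)+.5)/k-.5+[x,y]
a=lambda v:np.degrees(np.arctan2(v[1],v[0])).round(2)
# amp, top
P=onz(T,cv([(72,140),(99,520),(639,476),(607,97)],4,255,130),.114);print("amp corners\n",P.round(4))
print("sizes",[np.linalg.norm(P[i]-P[(i+1)%4]).round(4) for i in range(4)])
print("x dir",a(P[0]-P[1]),a(P[3]-P[2]),"y dir",a(P[1]-P[2])-90,a(P[0]-P[3])-90)
t=onz(T,cv([(79,330.5),(147,327)],4,255,130),.114);print("tape top",t.round(4),np.linalg.norm(t[0]-t[1]))
# slots: direction of slot rows
s=onz(T,cv([(254,299),(534,277),(258,338),(535,317)],4,255,130),.114);print("slotdir",a(s[0]-s[1])-90,a(s[2]-s[3])-90)
# side
Ps=onz(S,cv([(316,353),(704,373),(688,33),(362,17)],4,150,80),.114);print("side corners\n",Ps.round(4), a(Ps[0]-Ps[1]),a(Ps[1]-Ps[2])-90)
ts=onz(S,cv([(511,364),(514,315)],4,150,80),.114);print("tape side",ts.round(4),np.linalg.norm(ts[0]-ts[1]))
ts=onz(S,cv([(508,441)],4,150,80),.024);print("tape bottom",ts.round(4))
# jack
B=onz(T,cv([(398,110),(728,70),(740,188),(412,232)],6,75,190),.005);print("base\n",B.round(4),[np.linalg.norm(B[i]-B[(i+1)%4]).round(4) for i in range(4)])
print("jack xdir",a(B[0]-B[1]),a(B[3]-B[2]), "ydir",a(B[1]-B[2]),a(B[0]-B[3]), "centre",B.mean(0).round(4))
print("saddle",onz(T,cv([(690,133)],6,75,190),.017).round(4))
R=onz(T,cv([(541,147)],6,75,190),.122);print("body top",R.round(4))
R=onz(S,cv([(141,105)],4,230,240),.122);print("body side",R.round(4))
g=onz(T,cv([(150,194)],6,75,190),.115);g2=onz(T,cv([(48,207),(255,180)],6,75,190),.115);print("grip",g.round(4),g2.round(4),a(g2[0]-g2[1]))
Bs=onz(S,cv([(86,327),(188,327)],4,230,240),.005);print("base side + end",Bs.round(4))
gs=onz(S,cv([(138,430)],4,230,240),.115);print("grip side",gs.round(4))
f=onz(T,[(171,258)],.024);print("spare",f.round(3), onz(S,[(317,291.5)],.02).round(3))
for nm,p,z in(("remote",[(139.7,155.9)],.02),("mm",[(211,137.5)],.038)):print(nm,onz(T,p,z).round(3))
```

```text
amp corners
 [[ 0.6683 -0.1263  0.114 ]
 [ 0.3733 -0.1436  0.114 ]
 [ 0.4005 -0.5693  0.114 ]
 [ 0.7002 -0.552   0.114 ]]
sizes [np.float64(0.2956), np.float64(0.4266), np.float64(0.3002), np.float64(0.4269)]
x dir 3.36 3.3 y dir 3.6700000000000017 4.280000000000001
tape top [[ 0.5198 -0.1299  0.114 ]
 [ 0.5219 -0.1827  0.114 ]] 0.05289650021106006
slotdir 3.8599999999999994 3.6299999999999955
side corners
 [[ 0.6698 -0.1246  0.114 ]
 [ 0.3732 -0.1442  0.114 ]
 [ 0.4001 -0.57    0.114 ]
 [ 0.6999 -0.5516  0.114 ]] 3.79 3.6099999999999994
tape side [[ 0.5203 -0.1334  0.114 ]
 [ 0.5231 -0.186   0.114 ]] 0.052682243153554194
tape bottom [[ 0.5188 -0.1333  0.024 ]]
base
 [[0.5407 0.3116 0.005 ]
 [0.5614 0.1263 0.005 ]
 [0.4956 0.1198 0.005 ]
 [0.4725 0.3036 0.005 ]] [np.float64(0.1864), np.float64(0.0661), np.float64(0.1852), np.float64(0.0686)]
jack xdir 96.37 97.15 ydir 5.61 6.7 centre [0.5175 0.2153 0.005 ]
saddle [[0.5261 0.146  0.017 ]]
body top [[0.5171 0.2088 0.122 ]]
body side [[0.5183 0.2108 0.122 ]]
grip [[0.4944 0.4153 0.115 ]] [[0.4879 0.4696 0.115 ]
 [0.5013 0.3598 0.115 ]] 96.93
base side + end [[0.54   0.3133 0.005 ]
 [0.4735 0.3045 0.005 ]]
grip side [[0.4949 0.4218 0.115 ]]
spare [[0.374 0.207 0.024]] [[0.373 0.211 0.02 ]]
remote [[0.714 0.313 0.02 ]]
mm [[0.77  0.072 0.038]]
```

```bash
cat >> h.py <<'E'
from scipy.spatial.transform import Rotation as Rn
def tool(yaw,pitch=0.,flip=1):
    """tool x down, tool y along world heading yaw (rad); pitch: rotation about that jaw axis"""
    y=np.array([np.cos(yaw),np.sin(yaw),0])*flip;x=np.array([0,0,-1.])
    R=Rn.from_matrix(np.c_[x,y,np.cross(x,y)])
    return (Rn.from_rotvec(np.array([np.cos(yaw),np.sin(yaw),0])*pitch)*R).as_rotvec()
E
python3 - <<'E'
from rig import manip
from h import *
print(Rn.from_rotvec(manip.get_ee_rot()).as_matrix().round(3))
for f in(1,-1):
  for nm,p,yaw in(("pick",(.518,.2093,.108),6.8),("place",(.5177,-.0936,.108),3.7),("handle",(.505,.115,.112),3.7)):
    print(f,nm,np.round(manip.solve_ik(p,tool(np.radians(yaw),0,f)),2) if manip.solve_ik(p,tool(np.radians(yaw),0,f)) is not None else None)
print(manip.get_joint_positions())
E
```

```text
[[-0.     0.316  0.949]
 [-0.001  0.949 -0.316]
 [-1.    -0.001 -0.   ]]
1 pick [0.36 0.54 1.86 0.   0.74 0.24]
1 place [-0.2   0.5   1.93 -0.    0.71 -0.27]
1 handle [ 0.2   0.49  1.95 -0.    0.71  0.14]
-1 pick None
-1 place None
-1 handle None
[ 1.23000503e+00  4.23761773e-01  1.63062997e+00 -2.13118915e-07
  1.08858974e+00 -1.89833394e-02]
```

Run:
```python
from rig import manip
from h import *
o=tool(np.radians(6.8))
manip.move_to([.518,.2093,.22],o)
manip.servo_line([.518,.2093,.108],o,rate=.12)
f0=manip.get_contact_force();print("pre",f0,manip.get_time())
manip.command_gripper(.03,60);print("w",manip.get_width(),manip.get_contact_force())
manip.servo_line([.518,.2093,.128],o,rate=.05)
print(manip.get_contact_force(),manip.get_torque(),manip.get_position(),manip.get_time())
for n in("side","top"):
    c=manip.camera(n);cv2.imwrite(f"pics/{n}1.png",cv2.resize(c["image"][:,:,::-1],(800,600),interpolation=cv2.INTER_CUBIC))
```

```text
pre [-0.65916976 -0.31590716  0.3343345 ] 3.0
w 0.03566509509547939 [-2.41257066  0.09729202  5.03153879]
[-0.72545667  0.28604691 -9.84340297] [-0.18600881  0.0320086   0.06970326] [0.51791455 0.2092432  0.12804446] 4.0667
```

View pics/side1.png

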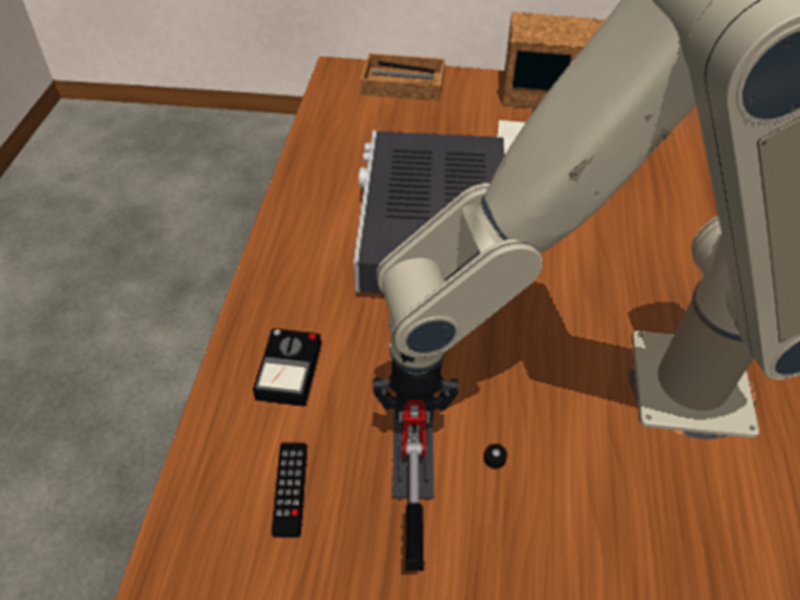

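View pics/top1.png

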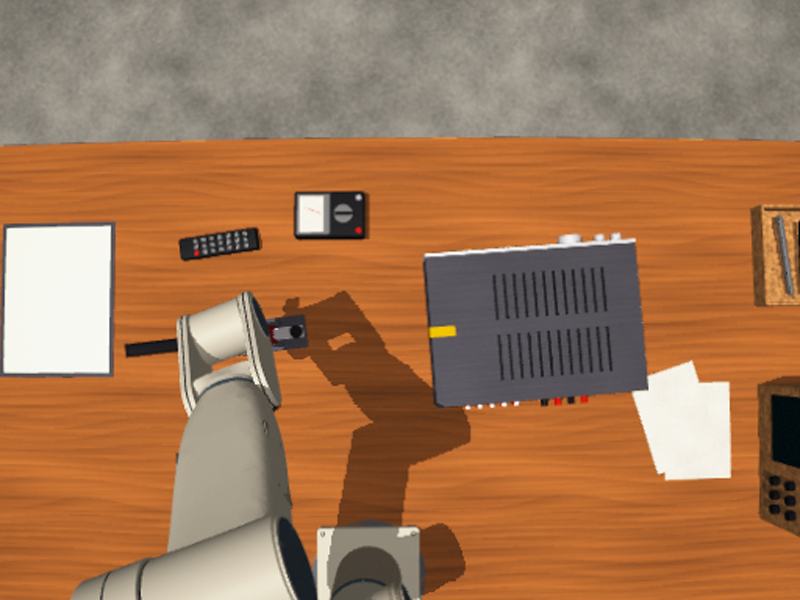

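The jack is held: the jaws read 35.7 mm and the weight 9.8 N. In the top view its saddle is at (296,331) and it is clear of everything. I'll stage it in front of the pad.

Run:
```python
from rig import manip
from h import *
import pickle
yaw=np.radians(3.7);o=tool(yaw);u=np.array([-np.sin(yaw),np.cos(yaw)])
p=np.array([.5219,-.1585])+.155*u
manip.servo_line([*p,.130],o,rate=.12)
manip.servo_line([*p,.111],o,rate=.08)
print(manip.get_contact_force())
manip.servo_line([*p,.1085],o,rate=.02)
print(manip.get_contact_force(),manip.get_torque(),manip.get_position(),manip.get_time())
d={}
for n in("side","top"):
    c=manip.camera(n);d[n]=c;x,y,w,h={"top":(160,150,160,120),"side":(220,140,160,120)}[n]
    cv2.imwrite(f"pics/{n}2.png",cv2.resize(c["image"][y:y+h,x:x+w,::-1],None,fx=5,fy=5,interpolation=cv2.INTER_NEAREST))
pickle.dump(d,open("c2.pkl","wb"))
```

```text
[ 0.02719027 -0.04342648 -9.00338352]
[-0.04077452  0.02076556 -9.10981878] [-0.15157152 -0.0765466   0.04198218] [ 0.51219806 -0.00379802  0.10873019] 6.75
```

View pics/top2.png

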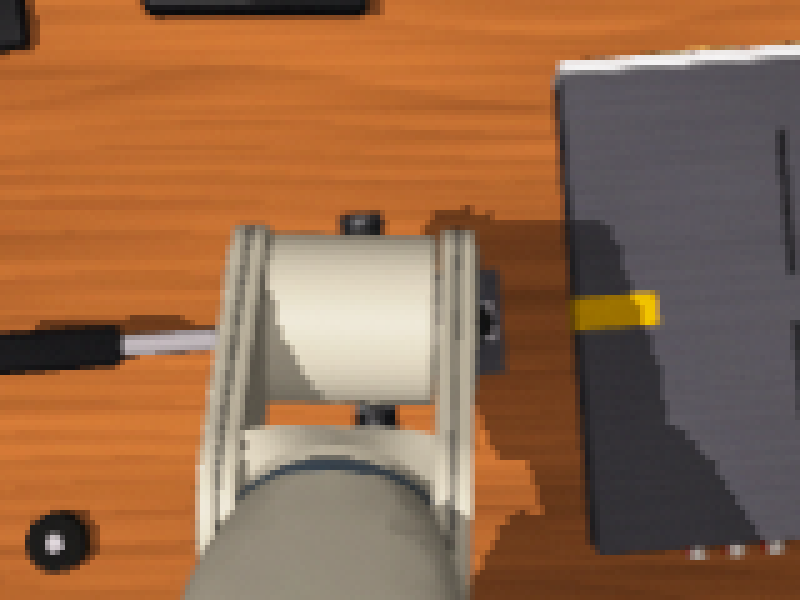

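View pics/side2.png

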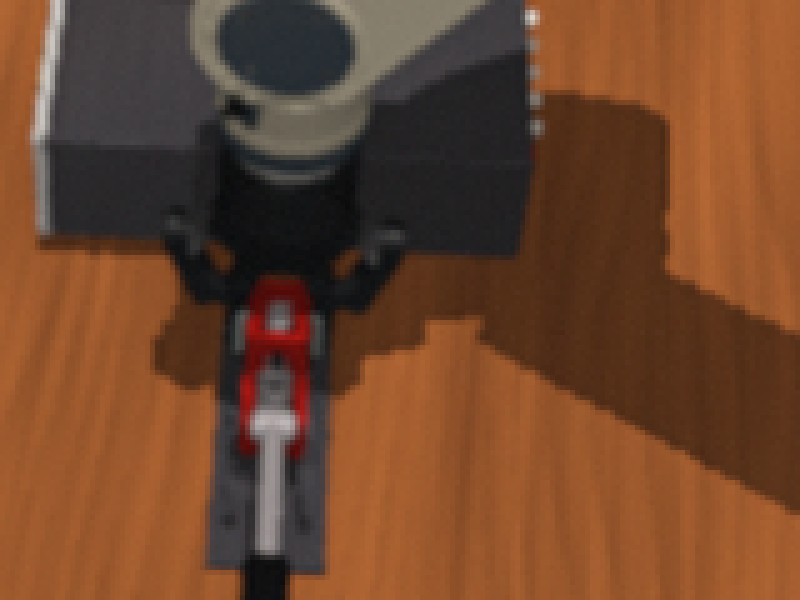

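The top view shows the base's toe end at (500–505, 270–373) and the handle pointing left. The side view shows the base's handle end at (208–325, 570). The load still hangs from the gripper, so I'll measure, then lower the last bit.

Run:
```python
import pickle
from rig import manip
from h import *
a=lambda v:np.degrees(np.arctan2(v[1],v[0])).round(2)
d=pickle.load(open("c2.pkl","rb"));T=d["top"];S=d["side"]
def cv(p,x,y): return (np.array(p,float)+.5)/5-.5+[x,y]
F=onz(T,cv([(500,270),(505,373)],160,150),.0055);print("toe end",F.round(4),F.mean(0).round(4),np.linalg.norm(F[0]-F[1]),a(F[0]-F[1]))
E_=onz(S,cv([(207,566),(325,574)],220,140),.0055);print("hdl end",E_.round(4),E_.mean(0).round(4),np.linalg.norm(E_[0]-E_[1]),a(E_[0]-E_[1]))
print("len",np.linalg.norm(F.mean(0)-E_.mean(0)),a(E_.mean(0)-F.mean(0)))
ux=(E_.mean(0)-F.mean(0));ux/=np.linalg.norm(ux)
print("origin est",F.mean(0)+.085*ux,E_.mean(0)-.1*ux)
print("saddle",onz(T,cv([(488,319)],160,150),.0175))
b=onz(S,cv([(281,318)],220,140),.1225);print("body side",b)
t=onz(T,cv([(573,315),(658,307)],160,150),.114);print("tape",t.round(4))
t=onz(T,cv([(562,78),(600,551)],160,150),.114);print("end edge",t.round(4),t.mean(0),a(t[0]-t[1]))
y=np.radians(3.7);p=manip.get_position()
manip.servo_line([.51219,-.0038,.1078],tool(y),rate=.01);print(manip.get_contact_force(),manip.get_torque(),manip.get_position())
```

```text
toe end [[ 0.5515 -0.0867  0.0055]
 [ 0.4826 -0.0893  0.0055]] [ 0.5171 -0.088   0.0055] 0.06887082258906156 2.17
hdl end [[0.5405 0.098  0.0055]
 [0.4717 0.0943 0.0055]] [0.5061 0.0961 0.0055] 0.06893444927753264 3.04
len 0.18448025607994398 93.42
origin est [ 0.51199686 -0.00317249  0.0055    ] [ 0.51202782 -0.00369131  0.0055    ]
saddle [[ 0.51856484 -0.07815561  0.0175    ]]
body side [[0.51165618 0.00163473 0.1225    ]]
tape [[ 0.5187 -0.1293  0.114 ]
 [ 0.5231 -0.1822  0.114 ]]
end edge [[ 0.6666 -0.1243  0.114 ]
 [ 0.3727 -0.1443  0.114 ]] [ 0.51963528 -0.1343063   0.114     ] 3.89
[-3.66137537 -1.08985392  4.20379674] [-0.21562643  0.62528118  0.00331858] [ 0.51228706 -0.00393992  0.10854291]
```

Run:
```python
import pickle
from rig import manip
from h import *
y=np.radians(3.7);o=tool(y);u=np.array([-np.sin(y),np.cos(y)]);pad=np.array([.5216,-.159])
for s in(.125,.1,.08,.065):
    manip.servo_line([*(pad+s*u),.1084],o,rate=.05);print(s,manip.get_contact_force().round(1),manip.get_torque().round(2),manip.get_position().round(4))
print(manip.get_time())
d={}
for n in("side","top"):
    c=manip.camera(n);d[n]=c;x,yy,w,h={"top":(180,150,160,120),"side":(220,120,160,120)}[n]
    cv2.imwrite(f"pics/{n}3.png",cv2.resize(c["image"][yy:yy+h,x:x+w,::-1],None,fx=5,fy=5,interpolation=cv2.INTER_NEAREST))
pickle.dump(d,open("c3.pkl","wb"))
```

```text
0.125 [ 1.5 -4.1 -1.4] [-0.51 -0.27 -0.07] [ 0.514  -0.0348  0.1085]
0.1 [-1.3  1.   3.2] [ 0.1  -0.01  0.04] [ 0.5151 -0.0592  0.1085]
0.08 [-1.9  1.1  2.9] [ 0.16 -0.    0.1 ] [ 0.5165 -0.0792  0.1085]
0.065 [-1.8  1.   3.6] [ 0.19 -0.01  0.15] [ 0.5175 -0.0942  0.1085]
9.5083
```

View pics/top3.png

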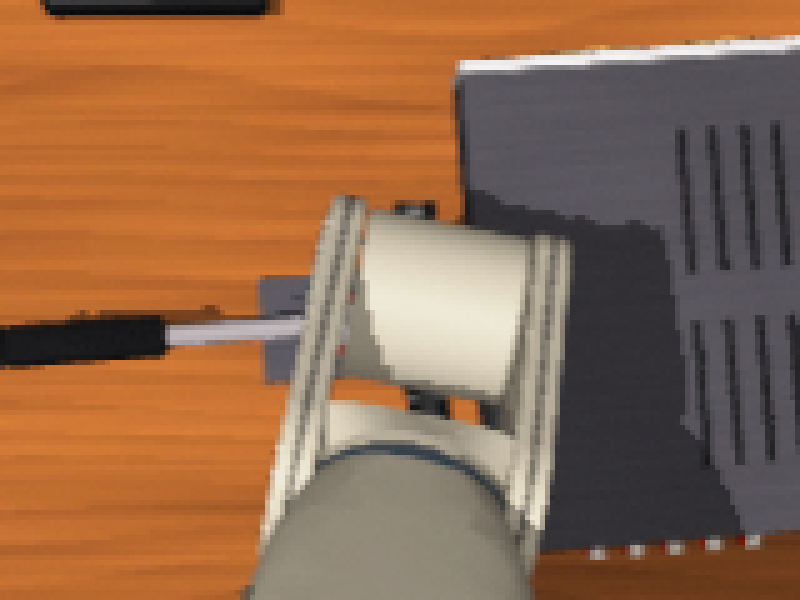

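View pics/side3.png

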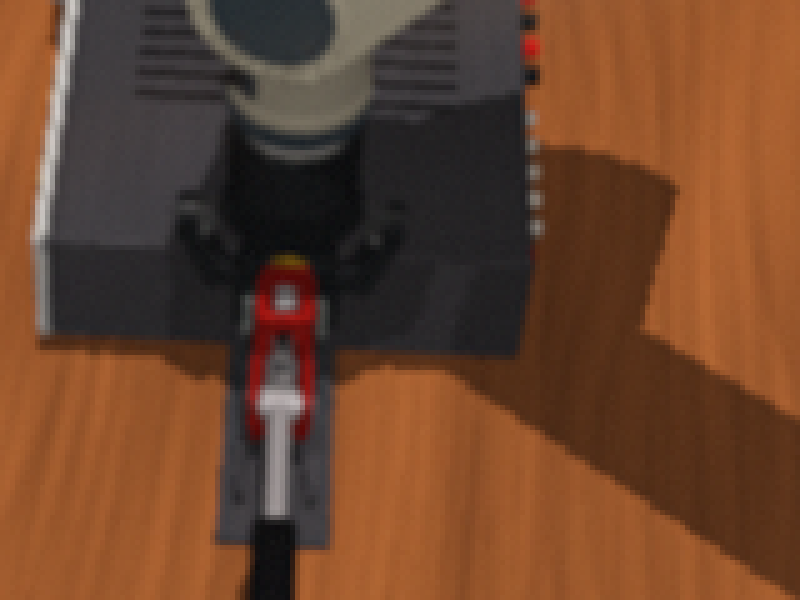

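Inserted without resistance. The top view shows the base's handle end at (260–264, 277–382). The side view shows it at (218–329, 545), with the tape just behind the body. I'll measure this, then release and look from above.

Run:
```python
import pickle
from rig import manip
from h import *
a=lambda v:np.degrees(np.arctan2(v[1],v[0])).round(2)
d=pickle.load(open("c3.pkl","rb"));T=d["top"];S=d["side"]
def cv(p,x,y): return (np.array(p,float)+.5)/5-.5+[x,y]
F=onz(T,cv([(260,277),(264,382)],180,150),.005);print("T end",F.round(4),F.mean(0).round(4),a(F[0]-F[1]))
F=onz(S,cv([(217,541),(329,548)],220,120),.005);print("S end",F.round(4),F.mean(0).round(4),a(F[0]-F[1]))
y=np.radians(3.7);u=np.array([-np.sin(y),np.cos(y)]);print("expected end",np.array([.5216,-.159])+.165*u)
manip.command_gripper(.085)
p=manip.get_position();print(p)
manip.servo_line([p[0],p[1],.215],tool(y),rate=.15)
q=np.array([.5216,-.159])+(.065+.207)*u
manip.servo_line([*q,.215],tool(y),rate=.2)
print(manip.get_time(),manip.get_position(),manip.get_contact_force())
d={}
for n in("side","top"):
    c=manip.camera(n);d[n]=c;x,yy,w,h={"top":(180,150,160,120),"side":(200,130,160,120)}[n]
    cv2.imwrite(f"pics/{n}4.png",cv2.resize(c["image"][yy:yy+h,x:x+w,::-1],None,fx=5,fy=5,interpolation=cv2.INTER_NEAREST))
pickle.dump(d,open("c4.pkl","wb"))
```

```text
T end [[0.5477 0.0069 0.005 ]
 [0.4776 0.0048 0.005 ]] [0.5126 0.0059 0.005 ] 1.74
S end [[0.5455 0.0075 0.005 ]
 [0.4774 0.0036 0.005 ]] [0.5115 0.0055 0.005 ] 3.27
expected end [0.51095217 0.00565608]
[ 0.51740716 -0.09417085  0.10836387]
12.1917 [0.50396185 0.11183366 0.21480171] [ 0.42539399  0.22228926 -0.39094007]
```

View pics/top4.png

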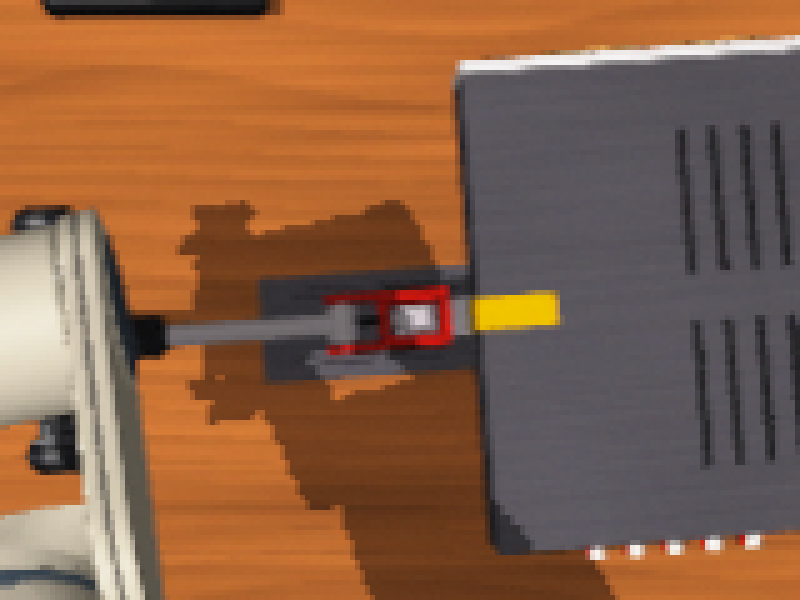

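View pics/side4.png

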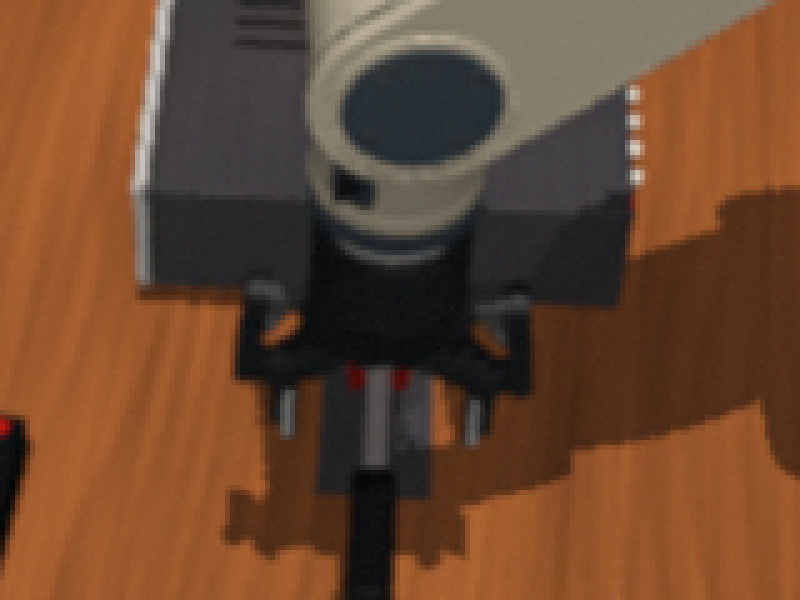

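The top view shows the body top centred near (417,317), in line with the tape at (475–560, 310). The shaft runs from (165,333) to (330,325). I'll check the numbers.

Run:
```python
import pickle
from h import *
a=lambda v:np.degrees(np.arctan2(v[1],v[0])).round(2)
d=pickle.load(open("c4.pkl","rb"));T=d["top"]
def cv(p,x=180,y=150): return (np.array(p,float)+.5)/5-.5+[x,y]
e=onz(T,cv([(463,75),(497,553)]),.114);t=onz(T,cv([(475,314),(559,308)]),.114)
b=onz(T,cv([(383,291),(448,286),(452,345),(387,349)]),.122)
print("edge",e.round(4),e.mean(0).round(4),a(e[0]-e[1]),"tape",t.round(4));print("body",b.round(4),b.mean(0).round(4))
yw=np.radians(3.7);X=np.array([np.cos(yw),np.sin(yw)]);Y=np.array([-X[1],X[0]])
for nm,p in(("tape",t.mean(0)),("body",b.mean(0)),("edge",e.mean(0))):print(nm,"amp x",((p[:2]-[.5200,-.134])@X).round(4),"y",((p[:2]-[.52,-.134])@Y).round(4))
B=onz(T,cv([(260,278),(266,382),(470,267),(478,371)]),.005);print("base",B.round(4),a(B[0]-B[2]),a(B[1]-B[3]),a(B[0]-B[1])); m=B.mean(0);print("base axis amp x",((m[:2]-[.52,-.134])@X).round(4), ((B[:2].mean(0)[:2]-[.52,-.134])@Y).round(4))
s=onz(T,cv([(165,333),(330,324)]),.085);print("shaft",s.round(4),a(s[0]-s[1]))
```

```text
edge [[ 0.6684 -0.125   0.114 ]
 [ 0.3715 -0.1424  0.114 ]] [ 0.52   -0.1337  0.114 ] 3.37 tape [[ 0.5193 -0.1306  0.114 ]
 [ 0.5225 -0.1828  0.114 ]]
body [[ 0.5339 -0.0735  0.122 ]
 [ 0.5366 -0.1137  0.122 ]
 [ 0.5002 -0.1157  0.122 ]
 [ 0.4981 -0.0756  0.122 ]] [ 0.5172 -0.0946  0.122 ]
tape amp x -0.0006 y -0.0227
body amp x -0.0003 y 0.0395
edge amp x -0.0 y 0.0003
base [[ 0.547   0.0069  0.005 ]
 [ 0.4776  0.0035  0.005 ]
 [ 0.553  -0.1336  0.005 ]
 [ 0.4835 -0.1381  0.005 ]] 92.45 92.39 2.86
base axis amp x -0.0003 0.1394
shaft [[ 0.5098  0.064   0.085 ]
 [ 0.5145 -0.0403  0.085 ]] 92.58
```

Body axis is at (-0.3, +39.5) mm in the amp frame against (0, 40) expected, so the saddle is centred to about 1 mm. The yaw is within about 1°. Next I'll grip the handle.

```bash
cat >> h.py <<'E'
YJ=np.radians(3.0);UJ=np.array([-np.sin(YJ),np.cos(YJ),0]);ORG=np.array([.5174,-.0943,0])
def hp(edeg,back=0.,dz=0.):
    e=np.radians(edeg);P=ORG+.046*UJ+[0,0,.072+dz]+.165*(np.cos(e)*UJ+np.sin(e)*np.array([0,0,1]))
    o=tool(YJ,e);tx=Rn.from_rotvec(o).as_matrix()[:,0]
    return P-(.003+back)*tx,o
E
python3 - <<'E'
from rig import manip
from h import *
for e in(13.5,6,0,-6,-11):
    s=manip.solve_ik(*hp(e));print(e,hp(e)[0].round(4),None if s is None else np.round(s,2))
manip.move_to(*hp(13,.07))
manip.servo_line(*hp(13),rate=.08);print(manip.get_contact_force().round(1),manip.get_position().round(4))
manip.command_gripper(.015,70);print("w",manip.get_width(),manip.get_contact_force().round(1),manip.get_torque().round(2),manip.get_time())
d={}
for n in("side","top"):
    c=manip.camera(n);x,yy,w,h={"top":(100,150,200,150),"side":(200,150,200,150)}[n]
    cv2.imwrite(f"pics/{n}5.png",cv2.resize(c["image"][yy:yy+h,x:x+w,::-1],None,fx=4,fy=4,interpolation=cv2.INTER_NEAREST))
E
```

```text
13.5 [0.5066 0.1112 0.1134] [ 0.07  0.49  1.97  0.36  0.72 -0.27]
6 [0.5064 0.1152 0.0922] [ 0.14  0.52  1.96  0.17  0.65 -0.04]
0 [0.5064 0.1164 0.075 ] [ 0.2   0.55  1.96 -0.    0.63  0.15]
-6 [0.5064 0.1158 0.0577] [ 0.26  0.59  1.95 -0.17  0.63  0.35]
-11 [0.5065 0.114  0.0435] [ 0.3   0.63  1.94 -0.31  0.64  0.5 ]
[-0.3 -0.8  0. ] [0.507  0.1115 0.1124]
w 0.02494750316288695 [-1.  -0.8  1.8] [-0.18  0.1   0.  ] 14.3167
```

View pics/side5.png

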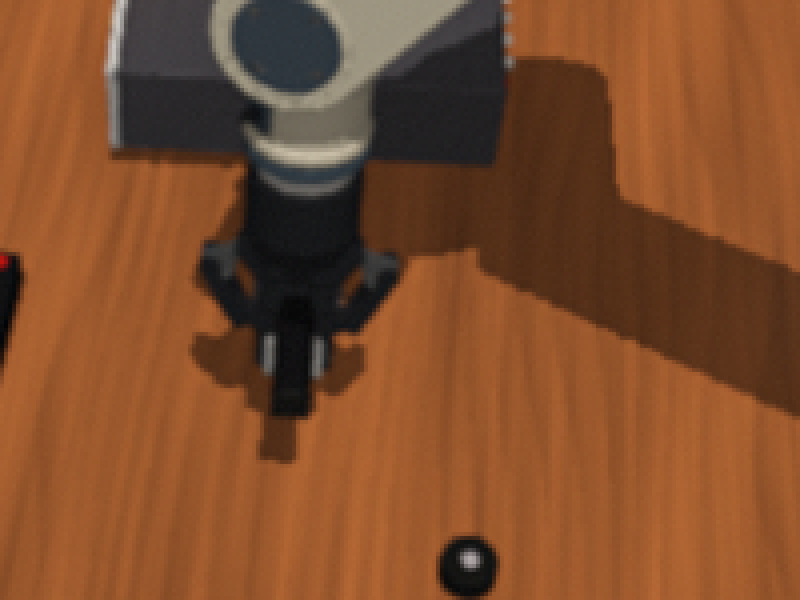

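View pics/top5.png

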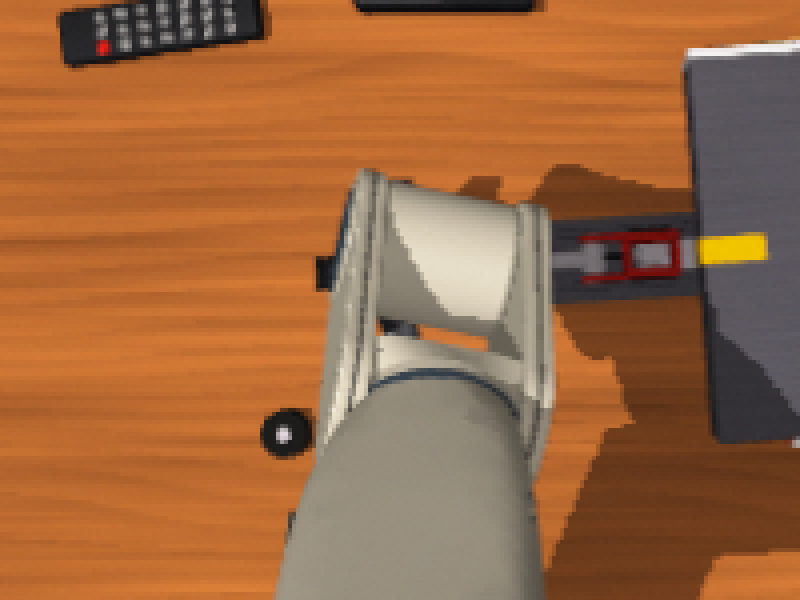

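The handle grip is held between the fingers at (292,355) in the side view, width 25 mm, and the jack hasn't moved in the top view. First stroke down.

Run:
```python
from rig import manip
from h import *
for e in(9,5,1,-3,-7,-9.7,-10.3):
    manip.servo_line(*hp(e),rate=.06);print(e,manip.get_contact_force().round(1),manip.get_torque().round(2),manip.get_position().round(4), hp(e)[0].round(4))
print(manip.get_time())
for n in("side","top"):
    c=manip.camera(n);x,yy,w,h={"top":(170,150,200,150),"side":(200,130,200,150)}[n]
    cv2.imwrite(f"pics/{n}6.png",cv2.resize(c["image"][yy:yy+h,x:x+w,::-1],None,fx=4,fy=4,interpolation=cv2.INTER_NEAREST))
```

```text
9 [-0.9 -2.   2.9] [-0.52  0.09  0.02] [0.5065 0.114  0.1008] [0.5065 0.1139 0.1008]
5 [ 0.5 -2.5  4. ] [-0.41 -0.01  0.03] [0.5066 0.1155 0.0896] [0.5064 0.1155 0.0894]
1 [ 0.9 -3.5  7.6] [-0.59 -0.04 -0.2 ] [0.5073 0.1161 0.0786] [0.5064 0.1163 0.0779]
-3 [ 1.5 -3.3  9.3] [-0.62 -0.03 -0.18] [0.5073 0.1161 0.0672] [0.5064 0.1163 0.0664]
-7 [ 1.3 -2.3  8.9] [-0.48 -0.13 -0.17] [0.5074 0.1154 0.0557] [0.5064 0.1155 0.0549]
-9.7 [ 1.1 -2.2 10. ] [-0.47 -0.06 -0.17] [0.5075 0.1145 0.0482] [0.5065 0.1146 0.0472]
-10.3 [-2.2 -0.7 19.7] [-0.29  0.48 -0.25] [0.5075 0.1144 0.0473] [0.5065 0.1143 0.0454]
16.6583
```

View pics/side6.png

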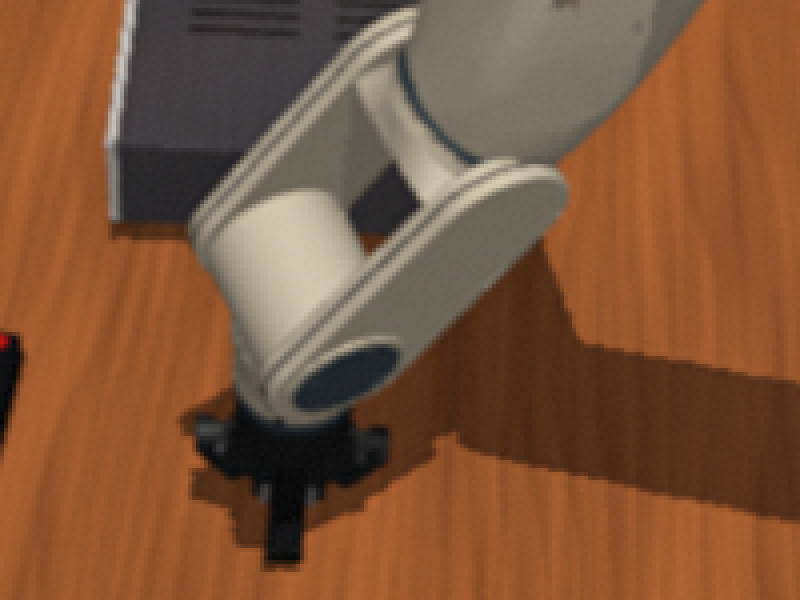

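View pics/top6.png

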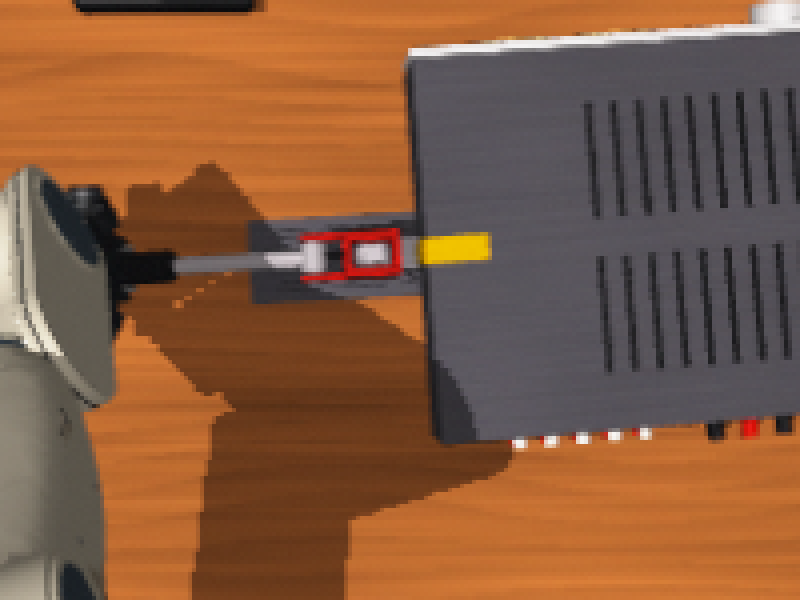

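The force jump from 10 to 19.7 N with the grip at 44 mm marks the lower stop. The top view shows the tape and jack still aligned at (455,248) and (372,254). Second stroke next.

```bash
cat > st.py <<'E'
from rig import manip
from h import *
def run(es):
    for e in es:
        manip.servo_line(*hp(e),rate=.06)
        if e in es[-2:] : print(e,manip.get_contact_force().round(1),manip.get_torque().round(2),manip.get_position().round(4),hp(e)[0].round(4),round(manip.get_width(),4))
UP=(-7,-3,1,5,9,12.5,13.3);DN=(9,5,1,-3,-7,-9.7,-10.3)
E
python3 - <<'E'
from st import *
run(UP);manip.hold(.2);print(manip.get_contact_force().round(1))
run(DN);print(manip.get_time())
for n in("side","top"):
    c=manip.camera(n);x,yy,w,h={"top":(170,150,200,150),"side":(200,60,200,150)}[n]
    cv2.imwrite(f"pics/{n}7.png",cv2.resize(c["image"][yy:yy+h,x:x+w,::-1],None,fx=4,fy=4,interpolation=cv2.INTER_NEAREST))
E
```

```text
12.5 [ 1.7 -3.4  1.4] [-0.72 -0.37  0.08] [0.5065 0.1117 0.1102] [0.5066 0.1119 0.1106] 0.0249
13.3 [ 1.  -5.3  0.4] [-1.01 -0.37  0.07] [0.5066 0.1112 0.1124] [0.5066 0.1113 0.1129] 0.0248
[ 1.6 -5.8  1.5]
-9.7 [ 0.9 -4.8 14.4] [-1.16 -0.13 -0.06] [0.5065 0.1146 0.0478] [0.5065 0.1146 0.0472] 0.0247
-10.3 [-2.6 -3.9 23.2] [-0.93  0.42 -0.04] [0.5066 0.1144 0.0469] [0.5065 0.1143 0.0454] 0.0248
21.4583
```

View pics/side7.png

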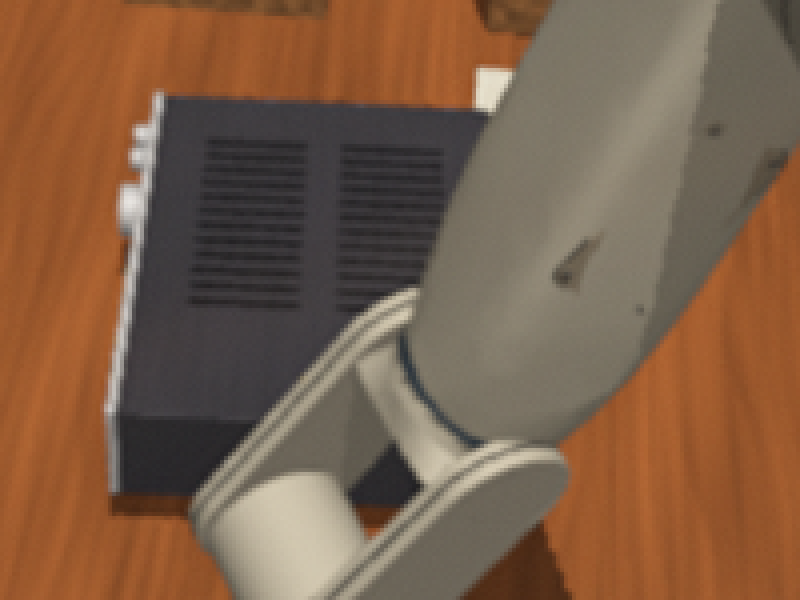

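View pics/top7.png

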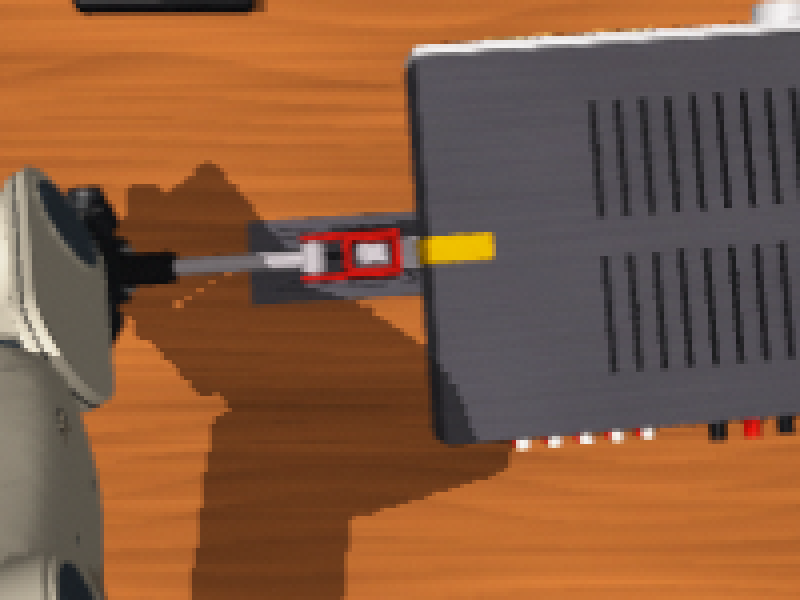

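After stroke 2, the amp's end edge in the side view has visibly risen, with shadow under it at (150,505). The jack and tape are still in line in the top view. Third stroke.

Run:
```python
from st import *
import pickle
run(UP);manip.hold(.2);print(manip.get_contact_force().round(1))
run(DN);print(manip.get_time())
d={}
for n in("side","top"):
    c=manip.camera(n);d[n]=c;x,yy,w,h={"top":(170,150,200,150),"side":(200,60,200,150)}[n]
    cv2.imwrite(f"pics/{n}8.png",cv2.resize(c["image"][yy:yy+h,x:x+w,::-1],None,fx=4,fy=4,interpolation=cv2.INTER_NEAREST))
pickle.dump(d,open("c8.pkl","wb"))
```

```text
12.5 [-0.8 -3.4  1.7] [-0.7  -0.04  0.27] [0.5063 0.1119 0.1102] [0.5066 0.1119 0.1106] 0.0248
13.3 [-0.6 -5.   1.8] [-1.02  0.04  0.24] [0.5064 0.1114 0.1124] [0.5066 0.1113 0.1129] 0.0251
[-0.8 -5.6  1.4]
-9.7 [-0.3 -7.  13.6] [-1.28  0.1  -0.12] [0.5069 0.1147 0.0479] [0.5065 0.1146 0.0472] 0.0248
-10.3 [-3.7 -4.2 23.9] [-1.01  0.63 -0.12] [0.5069 0.1145 0.047 ] [0.5065 0.1143 0.0454] 0.0245
26.2583
```

View pics/side8.png

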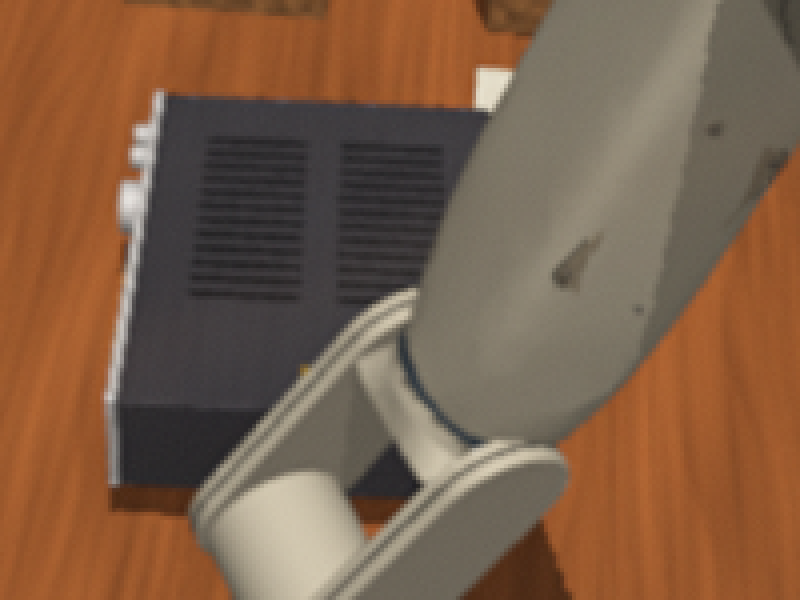

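View pics/top8.png

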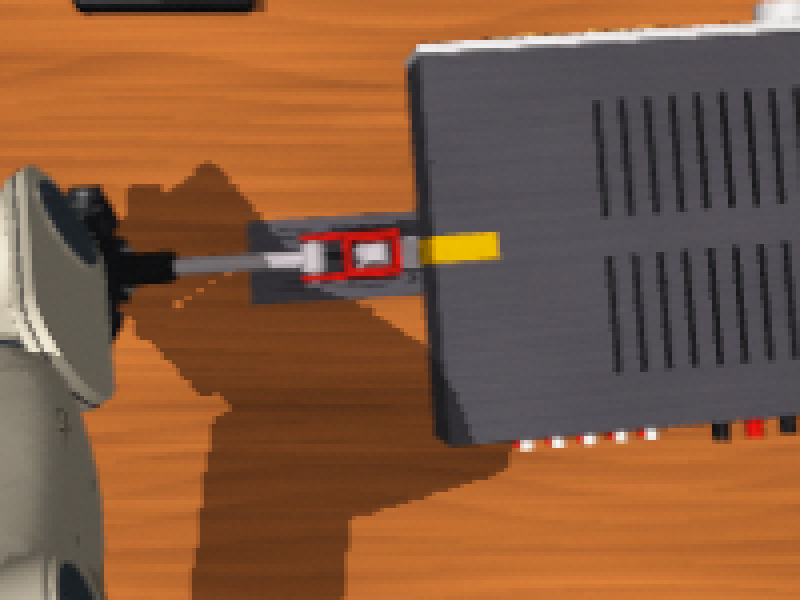

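Run:
```python
import pickle
from h import *
d0=pickle.load(open("c0.pkl","rb"));d8=pickle.load(open("c8.pkl","rb"))
v=lambda p,k,x,y:(np.array(p,float)+.5)/k-.5+[x,y]
A,ra=tri(d0["side"],v((316,353),4,150,80),d0["top"],v((72,140),4,255,130))
B,rb=tri(d8["side"],v((118,405),4,200,60),d8["top"],v((422,56),4,170,150))
print("corner before",A.round(4),ra.round(4),"after",B.round(4),rb.round(4),"rise",(B-A)[2])
# row shift of the lower edge of end face, side view, near front: same columns, before vs after
for n,d in(("0",d0),("8",d8)):
    im=d["side"]["image"];cv2.imwrite(f"pics/sedge{n}.png",cv2.resize(im[150:200,220:260,::-1],None,fx=10,fy=10,interpolation=cv2.INTER_NEAREST))
    im=d["top"]["image"];cv2.imwrite(f"pics/tcmp{n}.png",cv2.resize(im[110:290,60:480,::-1],(798,342),interpolation=cv2.INTER_CUBIC))
m=np.hstack([cv2.imread("pics/sedge0.png")[:500,:390],cv2.imread("pics/sedge8.png")[:500,:390]]);cv2.imwrite("pics/sedge.png",m)
```

```text
corner before [ 0.6694 -0.1263  0.1121] 0.0016 after [ 0.6686 -0.1328  0.1365] 0.0003 rise 0.02440942610198199
```

View pics/sedge.png

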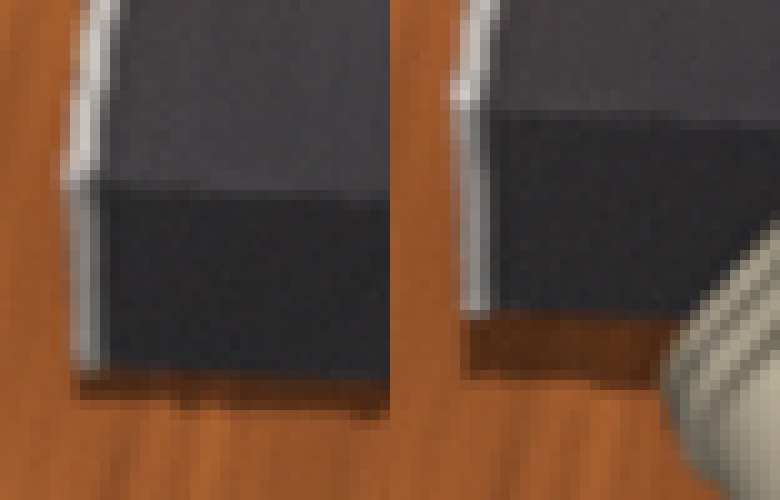

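View pics/tcmp8.png

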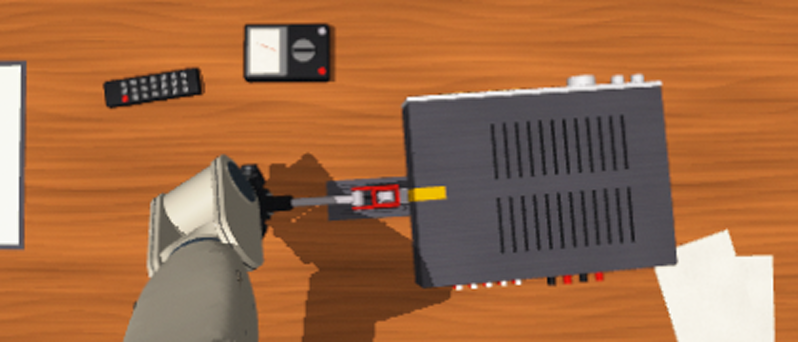

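The silver corner at the end rose from row 180 to row 95 (in the 10× crops), with its lower edge well clear of the bench. Triangulated, the rise is about 24 mm at the end, so about 21 mm at the feet. Last check: bystanders, amp shift and the hold.

Run:
```python
import pickle
from h import *
from rig import manip
d0=pickle.load(open("c0.pkl","rb"));d8=pickle.load(open("c8.pkl","rb"))
for n,bx in(("side",[("spare",300,275,35,35),("remote",165,275,40,75),("mm",155,203,55,62)]),("top",[("remote",108,140,64,32),("mm",182,117,58,42)])):
    for nm,x,y,w,h in bx:
        a=d0[n]["image"][y:y+h,x:x+w].astype(int);b=d8[n]["image"][y:y+h,x:x+w].astype(int);print(n,nm,"mean diff",np.abs(a-b).mean().round(2),np.abs(a-b).max())
c=manip.camera("side");
print(manip.get_contact_force().round(1),manip.get_width(),manip.get_position().round(4),manip.get_time())
v=lambda p,k,x,y:(np.array(p,float)+.5)/k-.5+[x,y]
A,_=tri(d0["side"],v((362,17),4,150,80),d0["top"],v((607,97),4,255,130));print("far front corner before",A.round(4))
cv2.imwrite("pics/far.png",np.hstack([cv2.resize(q["image"][70:110,225:265,::-1],(400,400),interpolation=cv2.INTER_NEAREST) for q in(d0["side"],d8["side"])]))
cv2.imwrite("pics/fart.png",np.hstack([cv2.resize(q["image"][140:260:,390:430,::-1],(190,570),interpolation=cv2.INTER_NEAREST) for q in(d0["top"],d8["top"])]))
```

```text
side spare mean diff 1.81 7
side remote mean diff 1.71 6
side mm mean diff 1.87 10
top remote mean diff 0.81 4
top mm mean diff 0.73 4
[-3.5 -4.4 22.5] 0.025171730558351584 [0.507  0.1145 0.0471] 26.4083
far front corner before [ 0.7001 -0.5522  0.1136]
```

View pics/far.png

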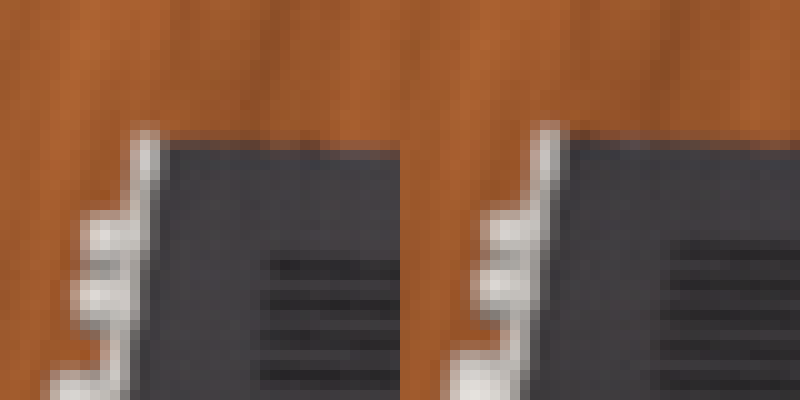

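The far corner sits at about (150,135) in both crops, with only the sub-pixel shift tilting would cause. The bystanders' pixels are unchanged and the handle is on its stop with 22 N of push. Handing in.

```bash
python3 -c "
from rig import manip
manip.sign_off();print(manip.get_time())"
```

```text
the job is handed in; nothing more can be done
the job is handed in; nothing more can be done
```

I stood the jack under the yellow lift pad and pumped three full strokes. I handed the job in at about 26 s with the gripper still holding the handle down on its stop (22 N push, 25 mm grip width).

- **Jack position:** the red body measured (-0.3, +39.5) mm in the amplifier's frame against (0, 40), so the saddle should be centred to about 1 mm. Some images put the handle up to 1° off straight.
- **Strokes:** every downstroke ended on the stop, with the force jumping from about 10–14 N to 20–24 N at a grip height of about 44 mm. The handle came fully up between strokes.
- **Feet clearance:** the front corner of the taped end rose 24 mm (measured to about 2 mm), which puts the feet at about 21 mm. The stroke figures predict 23 mm. The two differ slightly, but both are above 18 mm.
- **Not checked directly:** the arm hid the back corner in the side view, so I couldn't measure the clearance of the back foot.
- **Nothing else moved:** the far end of the amplifier showed only a sub-pixel change from the tilt. The multimeter, remote control and spare foot looked the same before and after.
- **Disagreement:** one side-view reading of the jack body while staging it was about 5 mm off. I set it aside because the base plate and later top views agreed with each other.

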